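# Make up the cone-change kit and the calibration kit in a keyed two-tier carrier

### The arm

A 7-joint arm with a two-finger parallel gripper is mounted at the origin on a cart in front of the work surface, level with it; the furniture and walls round the work are solid. World frame = base frame: x ahead of the robot, y to its left, z up, the work surface at z = 0. Lengths are in m, angles in degrees, forces in N, time in s.
With the tool pointing down it reaches from about 0.425 to 0.875 m from the base axis. Payload 4.7 kg.
Tool frame: the origin (TCP) lies between the finger pads; the fingertips stand 8 mm ahead of it and the grasp point (between the pads) lies 11 mm behind it (env.tip_extent is the distance from the TCP to the fingertips, in m); z points along the fingers, y is the line along which they close (so a half turn about z gives the same grasp; the last joint's range is limited). The gripper opens to 87 mm and grips with 3 to 60 N. Pads are 19 mm wide; open, the fingers measure 117 mm over their backs; the gripper's body (75 mm by 190 mm) begins 51 mm behind the grasp point.
Start: joints at [74.891, 18.392, -4.016, 83.108, 1.295, 78.541, -3.26], TCP at [0.178, -0.625, 0.231] pointing down, gripper open.
Joint ranges: [-163.93, 163.93], [-17.29, 119.83], [-79.2, 71.16], [3.27, 140.29], [-89.18, 269.18], [5.43, 117.66], [-154.24, 154.24]. Speed limits (degrees/s): [147.25, 147.25, 180, 180, 180, 180, 180].

### API

Orientations are given as [roll, pitch, yaw] about the fixed x, y, z axes, in that order (R = Rz(yaw) Ry(pitch) Rx(roll)).
In Python, from cell import sensors, vision, workorder, env gives the robot as it stands.
- The arm moves only by the tool drive_tool, never from a script. Its argument "moves" is a list of rows, each an object of numbers: "x", "y", "z": the shift along the tool's x, y, z in mm; "rx", "ry", "rz": the turn, a rotation vector about the tool's x, y, z in rad; "fingers": the closure, from -1 (fully open) to 1 (shut). In form: [{"x": .., "y": .., "z": .., "rx": .., "ry": .., "rz": .., "fingers": ..}, ...]. A call has 1 to 20 rows; each row is the pose to reach, as a shift and turn from the pose commanded when the call began, along the tool's axes at that moment; what a row does not reach only later rows make up. A row lasts 1/8 s, in which the tool goes at most 62.5 mm and 10.7 degrees, less where a joint would pass 70% of its speed; a pose out of reach is approached as far as the arm can. A call with a gripper value outside its range is refused whole. The fingers move at their own pace and stop on an object; "force" is the grip in N (left out, the last holds). Time passes only in rows, so rows that repeat a pose let the fingers close. It gives the time, the measured TCP pose, the force, the opening and the grip force at its end, in the units of the state.
- sensors.get_obs(): the state, without advancing time (a new reading comes with each control period).
- vision.read_camera(name): name is "side" or "top" or "wrist"; returns a dict with "image" (384x512x3 uint8, red, green, blue), "fx", "fy", "cx", "cy" (pixels), "R" (3x3) and "t" (3): a world point X has camera coordinates R X + t. Camera axes: x right, y down, z forward; pixel columns grow to the right and rows downward; lengths in m; the calibration is good to about 2 mm. A picture is of the moment at which its call begins. There is no depth.
- workorder.sign_off(): hands the job in; it is judged then, once.
The state is a dict: "time_s": time; "qpos": joint angles; "joint_velocities": joint speeds; "effort": joint torques, N m; "tool_pos": TCP position; "tool_rot": TCP orientation; "force": force on the tool from outside, world axes, zero at the start; "wrist_torque": the same for the moment, N m; "grip_width": finger opening in m; "grasp_force": force on a finger pad.
Only numpy, scipy, OpenCV 4.12 (cv2) and the standard library are available. Lean on these libraries where they do the work, as an engineer would, in place of code of your own. Each camera call takes 0.05 s, during which the arm holds its last target. There are 200 camera calls.

### The job

Make up two kits from the stock. Cone kit, in the deep tray: the metal cone tip up in the middle of the round rubber pad, the white stemmed adapter upright inside the low ring. Then the shallow tray goes on top, right way round, all lugs fully home in their notches, holding the calibration kit: the capped jar upright in its open bay, the open sample tube upright in the round collar; leave the beaker and the loose cap alone.

Things in the scene. Friction and masses are not known exactly. Their poses are not given: they have to be found in the camera images.
- lower_tray: Deep grey tray, 180 (own x) x 124 (y) x 55 mm high, walls 5, loose, 0.45 kg. Origin: centre of underside. Floor top z 5. Low partition at x 0 makes two bays. +x bay: round black pad, 72 wide, centre x +45, y 0, top z 15. -x bay: ring, 50 inside, centre x -45, y 0, rim z 13. Rim notches 8 deep: -x end 44 wide, +x end 24, both sides 24 at x +40. Once the upper tray is on, nothing more can go in.
- upper_tray: Shallow grey tray, 180 (own x) x 124 mm (y), 0.22 kg, on four 8 mm lugs: -x end 40 wide, +x end and sides 20, tapered, 2 mm play a side in notches. Origin: centre, at the lugs' feet. Floor z 12, walls to z 40. Handle bar over the middle, along y: 10 thick, 86 long, z 48-62. -x bay: collar, 42 inside, centre x -45, y 0, rim z 30. +x bay: open, centre x +45. Seated: origin 47 above lower's, same x.
- cone: Bare metal skimmer cone: a round base 45 mm across and 10 mm thick, grooved round its edge, with a pointed cone on it, 29 mm high in all, 60 g, standing tip up. Origin at the centre of its underside. Grip the base across its edge.
- adapter: White PTFE adapter: a hexagonal foot 30 by 34 mm, 8 mm thick, with a round stem 18 mm across, 43 mm high in all, 30 g, standing on its foot. Origin at the centre of its underside. Grip the stem.
- jar: White wide-neck plastic jar with a ribbed screw cap (fixed), 62 mm across, 86 mm high, 140 g, upright. Origin at the centre of its underside. The cap is from z = 62 to 86 mm.
- sample_tube: White open plastic sample tube, 24 mm across (26 mm at the rim), 67 mm high, 30 g, standing mouth up. Origin at the centre of its underside.
- beaker: Bystander: empty plastic beaker, 57 mm across, 61 mm high, standing in the stock. Origin at the centre of its underside. Not part of either kit: leave it.
- cap: Bystander: shallow cream jar cap, 51 mm across, 14 mm high, lying hollow side up in the stock. Origin at the centre of its underside. Not part of either kit: leave it.
Not all that is in view belongs to the job. Several things have the shape of the sample_tube; the one meant has the colours described above.

How it is judged (in metres and radians):
At the end, for the whole second after the job is handed in: Lower tray: cone on the pad within 15 mm, adapter in the ring within 12 mm. Upper tray home on it: within 4 mm, 0.06 rad, height 3 mm. In it: jar in the open bay (16 mm along, 32 mm across), tube in the collar (12 mm). All at resting height (4 mm), upright (0.12 rad; lower tray 0.05), still (x of cone in the frame of lower_tray between 0.03 and 0.06 m and y of cone in the frame of lower_tray between -0.015 and 0.015 m and z of cone in the frame of lower_tray between 0.011 and 0.019 m and x of adapter in the frame of lower_tray between -0.057 and -0.033 m and y of adapter in the frame of lower_tray between -0.012 and 0.012 m and z of adapter in the frame of lower_tray between 0.001 and 0.009 m and x of upper_tray in the frame of lower_tray between -0.004 and 0.004 m and y of upper_tray in the frame of lower_tray between -0.004 and 0.004 m and z of upper_tray in the frame of lower_tray between 0.044 and 0.05 m and angle between the x axis of upper_tray and the x axis of lower_tray, either way round below 0.06 rad and x of jar in the frame of upper_tray between 0.029 and 0.061 m and y of jar in the frame of upper_tray between -0.032 and 0.032 m and z of jar in the frame of upper_tray between 0.008 and 0.016 m and x of sample_tube in the frame of upper_tray between -0.057 and -0.033 m and y of sample_tube in the frame of upper_tray between -0.012 and 0.012 m and z of sample_tube in the frame of upper_tray between 0.008 and 0.016 m and height (world z) of lower_tray below 0.006 m and angle between lower_tray's own z axis and vertical below 0.05 rad and angle between each of cone, adapter, upper_tray, jar, sample_tube's own z axis and vertical below 0.12 rad and linear speed of each of lower_tray, cone, adapter, upper_tray, jar, sample_tube below 0.02 m/s); the robot touches nothing.
It fails at once if the beaker or the loose cap is moved by more than 30 mm or the beaker is knocked over (distance of any of beaker, cap from where it was at the start of the episode above 0.03 m or angle between beaker's own z axis and vertical above 0.5 rad).
It also fails if it takes over 128 s, if anything falls off the work surface, if the arm or the gripper's body presses on something with over 40 N, if the wrist force passes 120 N, or if a joint passes its speed limit or range.

## Working session

There is one attempt and no reset: what is moved stays moved. The work goes in short steps, Python scripts to look and compute and a tool call to move; the robot and the scene stay as the last step left them, time stands still between calls to the robot, and variables do not carry over. Pictures are saved under pics/ and viewed, at most 14 in all, crops included, and the job is handed in when it is done.

Besides the shell and the picture viewer there is one more tool, called after "Emit:" as name([rows], argument=value, ...), one row to a line, values as JSON. drive_tool: Moves the arm, as the interface text tells. Its arguments: {"type":"object","properties":{"moves":{"type":"array"},"force":{"type":"number"}},"required":["moves"]}

```bash
ls; mkdir -p pics; python3 - <<'E'
from cell import sensors, vision, env
import cv2,numpy as np
for n in ("top","side","wrist"):
    c=vision.read_camera(n); cv2.imwrite(f"pics/{n}0.png",c["image"][:,:,::-1]); print(n,c["fx"],c["cx"],c["cy"],np.round(c["R"],3).tolist(),np.round(c["t"],3))
o=sensors.get_obs();print(o["tool_pos"],o["tool_rot"],o["grip_width"],o["force"],o["time_s"])
E
```

```text
pics
top 430.3490085243275 252.32870334519637 184.35615372993476 [[-0.026, -1.0, 0.002], [-0.993, 0.025, -0.114], [0.114, -0.005, -0.993]] [0.033 0.537 1.474]
side 381.2020683193708 253.15141999631882 191.47307691818577 [[-0.878, -0.479, -0.025], [-0.22, 0.448, -0.867], [0.426, -0.755, -0.499]] [0.497 0.123 1.051]
wrist 296.30354488988723 254.60649542221148 190.57290290246127 [[0.273, -0.962, -0.002], [-0.933, -0.265, 0.243], [-0.234, -0.064, -0.97]] [-0.649 -0.028  0.389]
[ 0.17808536 -0.62472847  0.22969866] [-1.79917156e+02  3.69604282e-03  1.59148050e+01] 0.08670358529893943 [ 0.18603217 -0.65756419  0.03925805] 0.15
```

View pics/top0.png

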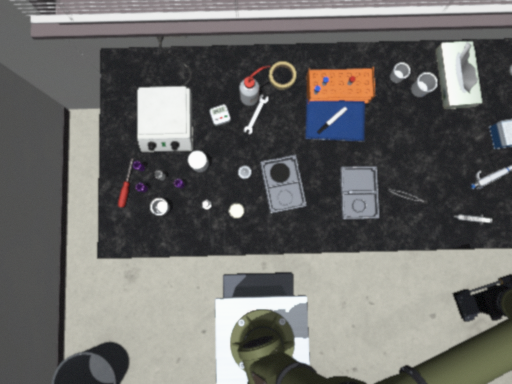

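View pics/side0.png

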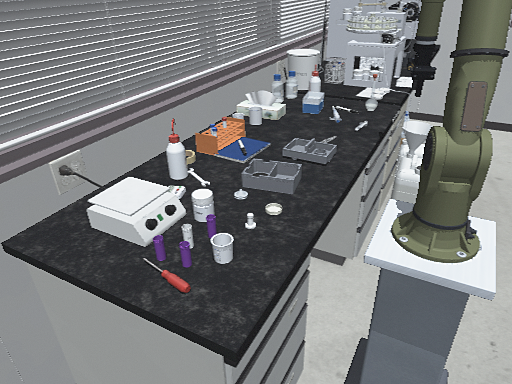

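The top view shows: lower tray (284,185) with its pad end up, upper tray (360,192), cone (245,172), adapter (207,204), jar (197,161), white tube (160,175), beaker (159,207), cap (237,211) and purple decoy tubes. The side view agrees with this.

```bash
cat > h.py <<'E'
from cell import sensors, vision, env
import cv2,numpy as np
from scipy.spatial.transform import Rotation as Ro
def shot(n,name=None):
    c=vision.read_camera(n)
    if name: cv2.imwrite(f"pics/{name}.png",c["image"][:,:,::-1])
    return c
def ray(c,u,v):
    R=np.array(c["R"]);o=-R.T@np.array(c["t"]); d=R.T@np.array([(u-c["cx"])/c["fx"],(v-c["cy"])/c["fy"],1]); return o,d/np.linalg.norm(d)
def plane(c,u,v,z):
    o,d=ray(c,u,v); return o+d*(z-o[2])/d[2]
def proj(c,X):
    p=np.array(c["R"])@np.array(X)+np.array(c["t"]); return np.array([c["fx"]*p[0]/p[2]+c["cx"],c["fy"]*p[1]/p[2]+c["cy"]])
def tri(rays):
    A=np.zeros((3,3));b=np.zeros(3)
    for o,d in rays:
        P=np.eye(3)-np.outer(d,d);A+=P;b+=P@o
    X=np.linalg.solve(A,b); return X,[np.linalg.norm((np.eye(3)-np.outer(d,d))@(X-o)) for o,d in rays]
def delta(pos,yaw=None):
    """shift in tool mm and rz to reach world pos, tool down with yaw (deg), from the measured pose"""
    o=sensors.get_obs();T=Ro.from_euler("xyz",o["tool_rot"],degrees=True)
    s=T.inv().apply(np.array(pos)-o["tool_pos"])*1000
    out=np.round(s,1)
    if yaw is None: return out
    y=(yaw-o["tool_rot"][2]+90)%180-90
    G=Ro.from_euler("xyz",[180,0,o["tool_rot"][2]+y],degrees=True)
    return out,np.round((T.inv()*G).as_rotvec(),4)
E
python3 - <<'E'
from h import *
c=shot("top")
for n,u,v,z in [("lower",284,185,.055),("upper",360,192,.04),("cone",245,172,.015),("adapter",207,204,.04),("jar",197,161,.086),("tube",160,175,.067),("beaker",159,207,.06),("cap",237,211,.01)]:
    print(n,np.round(plane(c,u,v,z),3))
o=sensors.get_obs();T=Ro.from_euler("xyz",o["tool_rot"],degrees=True)
w=shot("wrist");R=np.array(w["R"]);print("cam in tool",T.inv().apply(-R.T@w["t"]-o["tool_pos"]),T.inv().apply(R[2]))
print(delta([.5,0.1,.40],0),delta([.5,-.15,.40],0))
E
```

```text
lower [ 0.53  -0.09   0.055]
upper [ 0.501 -0.354  0.04 ]
cone [0.584 0.044 0.015]
adapter [0.472 0.177 0.04 ]
jar [0.616 0.204 0.086]
tube [0.574 0.334 0.067]
beaker [0.465 0.339 0.06 ]
cap [0.447 0.075 0.01 ]
cam in tool [ 0.06624347  0.00036033 -0.15288494] [-0.24261476 -0.00100314  0.9701222 ]
(array([ 508.3, -608.9, -169.5]), array([-8.000e-04,  2.000e-04,  2.779e-01])) (array([ 439.7, -368.5, -169.7]), array([-8.000e-04,  2.000e-04,  2.779e-01]))
```

Emit:
drive_tool([
  {"x": 50, "y": -40, "z": -90, "rz": 0},
  {"x": 90, "y": -80, "z": -100, "rz": 0.1},
  {"x": 140, "y": -115, "z": -100, "rz": 0.2},
  {"x": 190, "y": -160, "z": -100, "rz": 0.278},
  {"x": 240, "y": -200, "z": -100, "rz": 0.278},
  {"x": 290, "y": -240, "z": -100, "rz": 0.278},
  {"x": 340, "y": -285, "z": -100, "rz": 0.278},
  {"x": 390, "y": -325, "z": -100, "rz": 0.278},
  {"x": 440, "y": -368, "z": -100, "rz": 0.278},
  {"x": 440, "y": -368, "z": -100, "rz": 0.278},
  {"x": 440, "y": -368, "z": -100, "rz": 0.278},
  {"x": 440, "y": -368, "z": -100, "rz": 0.278},
])

```text
invalid input at $.moves[0]: expected keys x, y, z, rx, ry, rz, fingers
```

```bash
python3 - <<'E'
from h import *
import pickle
c=shot("wrist","wA");pickle.dump(c,open("wA.pkl","wb"))
o=sensors.get_obs();print(o["tool_pos"],o["tool_rot"],o["time_s"],o["qpos"]);print(delta([.5,.15,.33],0))
E
```

```text
[ 0.17816959 -0.62494726  0.23017902] [-1.79965776e+02  4.38264744e-03  1.59167824e+01] 0.3 [74.89149024 18.41091756 -4.01564857 83.12943918  1.29575171 78.53907414
 -3.26073103]
(array([ 522. , -657. ,  -99.5]), array([-6.000e-04,  2.000e-04,  2.778e-01]))
```

View pics/wA.png

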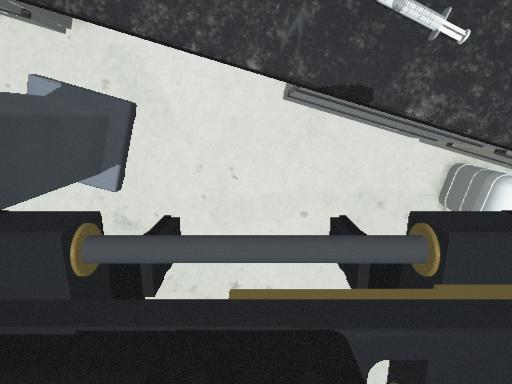

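The move was refused because every key is required. The view still shows that the gripper hides image rows below about 210, so the usable part of the picture is ahead of the tool.

Emit:
drive_tool([
  {"x": 50, "y": -40, "z": -90, "rx": 0, "ry": 0, "rz": 0, "fingers": -1},
  {"x": 90, "y": -80, "z": -100, "rx": 0, "ry": 0, "rz": 0.1, "fingers": -1},
  {"x": 140, "y": -115, "z": -100, "rx": 0, "ry": 0, "rz": 0.2, "fingers": -1},
  {"x": 190, "y": -160, "z": -100, "rx": 0, "ry": 0, "rz": 0.278, "fingers": -1},
  {"x": 240, "y": -200, "z": -100, "rx": 0, "ry": 0, "rz": 0.278, "fingers": -1},
  {"x": 290, "y": -240, "z": -100, "rx": 0, "ry": 0, "rz": 0.278, "fingers": -1},
  {"x": 340, "y": -285, "z": -100, "rx": 0, "ry": 0, "rz": 0.278, "fingers": -1},
  {"x": 390, "y": -325, "z": -100, "rx": 0, "ry": 0, "rz": 0.278, "fingers": -1},
  {"x": 440, "y": -368, "z": -100, "rx": 0, "ry": 0, "rz": 0.278, "fingers": -1},
  {"x": 440, "y": -368, "z": -100, "rx": 0, "ry": 0, "rz": 0.278, "fingers": -1},
  {"x": 440, "y": -368, "z": -100, "rx": 0, "ry": 0, "rz": 0.278, "fingers": -1},
])

```text
time_s: 1.68
tool_pos: [0.5022, -0.1456, 0.3307]
tool_rot: [-179.9, -0.1, 0.5]
force: [-0.6, 0.2, 0.2]
grip_width: 0.0871
grasp_force: 0.0
```

```bash
python3 - <<'E'
from h import *
import pickle
c=shot("wrist","wA");pickle.dump(c,open("wA.pkl","wb"))
o=sensors.get_obs();print(o["tool_pos"],o["tool_rot"],o["time_s"],o["qpos"]);print(delta([.5,.15,.33],0))
E
```

```text
[ 0.50103375 -0.14873096  0.3305457 ] [1.79994868e+02 3.80356730e-03 2.28024770e-01] 1.725 [ 42.7612131    2.38745508 -29.94590005  90.77327409   1.19884682
  87.16087068 -76.99458819]
(array([ 2.000e-01, -2.987e+02,  5.000e-01]), array([0.0001, 0.0001, 0.004 ]))
```

View pics/wA.png

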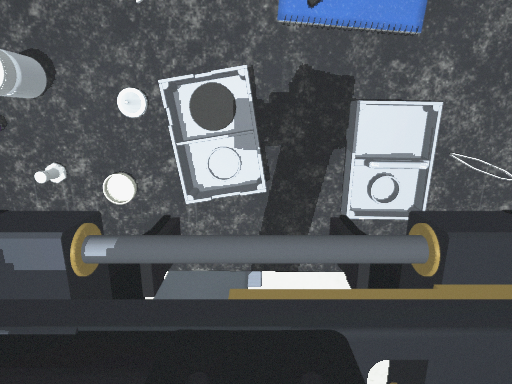

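View A shows both trays whole: lower around (212,135), upper around (395,160) with its handle at (392,163). The cone is at (132,102), cap (120,188), adapter (50,173). Now view B.

Emit:
drive_tool([
  {"x": 0, "y": -50, "z": 0, "rx": 0, "ry": 0, "rz": 0, "fingers": -1},
  {"x": 0, "y": -100, "z": 0, "rx": 0, "ry": 0, "rz": 0, "fingers": -1},
  {"x": 0, "y": -155, "z": 0, "rx": 0, "ry": 0, "rz": 0, "fingers": -1},
  {"x": 0, "y": -210, "z": 0, "rx": 0, "ry": 0, "rz": 0, "fingers": -1},
  {"x": 0, "y": -260, "z": 0, "rx": 0, "ry": 0, "rz": 0, "fingers": -1},
  {"x": 0, "y": -300, "z": 0, "rx": 0, "ry": 0, "rz": 0, "fingers": -1},
  {"x": 0, "y": -300, "z": 0, "rx": 0, "ry": 0, "rz": 0, "fingers": -1},
  {"x": 0, "y": -300, "z": 0, "rx": 0, "ry": 0, "rz": 0, "fingers": -1},
  {"x": 0, "y": -300, "z": 0, "rx": 0, "ry": 0, "rz": 0, "fingers": -1},
])

```text
time_s: 2.85
tool_pos: [0.501, 0.1471, 0.3303]
tool_rot: [179.9, 0.0, -0.2]
force: [-0.5, -0.6, -0.2]
grip_width: 0.0873
grasp_force: 0.0
```

```bash
python3 - <<'E'
from h import *
import pickle
c=shot("wrist","wB");pickle.dump(c,open("wB.pkl","wb"))
o=sensors.get_obs();print(o["tool_pos"],o["tool_rot"],o["time_s"],o["qpos"])
E
```

```text
[0.50090617 0.14739909 0.33037482] [ 1.79955849e+02  1.04409969e-02 -2.06969905e-01] 2.9 [  25.49306936    3.46376387  -46.48052299   90.39939917    2.55135842
   87.24234079 -111.2660703 ]
```

View pics/wB.png

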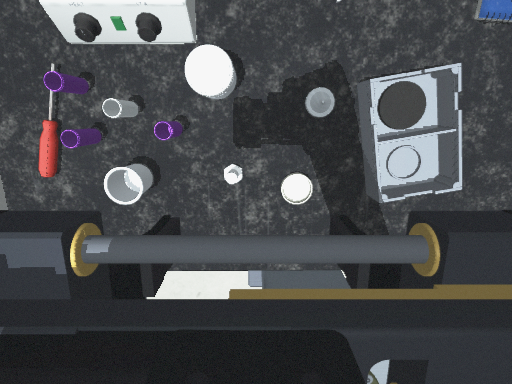

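View B: tube white at (119,108), jar (210,72), adapter (233,174), cone (320,102), cap (297,188), beaker (128,185), lower tray (415,132).

```bash
python3 - <<'E'
from h import *
import pickle
A=pickle.load(open("wA.pkl","rb"));B=pickle.load(open("wB.pkl","rb"))
for nm,c in (("A",A),("B",B)):
    im=c["image"];hsv=cv2.cvtColor(im,cv2.COLOR_RGB2HSV)
    m=((hsv[...,2]>120)&(hsv[...,1]<60)).astype(np.uint8);m[208:]=0
    k,l,s,ce=cv2.connectedComponentsWithStats(m)
    for i in range(1,k):
        if s[i,4]>60: 
            pts=cv2.findContours((l==i).astype(np.uint8),0,1)[0][0]
            e=cv2.fitEllipse(pts) if len(pts)>5 else None
            print(nm,s[i].tolist(),ce[i].round(1),np.round(e[0],1),np.round(e[1],1))
    # dark pad and ring edges
    g=cv2.cvtColor(im,cv2.COLOR_RGB2GRAY)
    d=(g<75).astype(np.uint8);k,l,s,ce=cv2.connectedComponentsWithStats(d)
    for i in range(1,k):
        if 1000<s[i,4]<4000:
            pts=cv2.findContours((l==i).astype(np.uint8),0,1)[0][0];print(nm,"dark",s[i].tolist(),np.round(cv2.fitEllipse(cv2.convexHull(pts))[:2],1).tolist())
# enlarge crops
s=3
a=A["image"][50:215,150:280];a2=A["image"][90:225,335:450];b=B["image"][50:215,345:475]
h=165
def up(x): 
    y=np.zeros((165,130,3),np.uint8);y[:x.shape[0],:x.shape[1]]=x[:165,:130];return cv2.resize(y,None,fx=2,fy=3*2/3,interpolation=cv2.INTER_CUBIC)
cv2.imwrite("pics/crop.png",np.hstack([up(a),up(a2),up(b)])[:,:,::-1])
E
```

```text
A [0, 49, 46, 50, 1838] [20.2 75.7] [19.5 75.6] [44.9 54.1]
A [158, 65, 109, 140, 7532] [217.4 138.5] [213.6 132.7] [ 98.3 154.8]
A [117, 87, 30, 31, 735] [131.5 102.3] [131.5 102.3] [28.  31.4]
A [347, 100, 96, 108, 7536] [389.8 152. ] [392.3 152.1] [ 91.3 130.4]
A [450, 153, 62, 28, 261] [480.6 165.6] [483.1 166.7] [10.3 64.3]
A [71, 159, 15, 13, 63] [ 79.5 166.2] [ 78.1 165.3] [ 9.9 14.5]
A [34, 162, 32, 22, 470] [ 50.9 173.8] [ 51.2 173.7] [18.6 32.3]
A [102, 173, 34, 32, 845] [119.  188.2] [119.  188.2] [30.8 33.1]
A dark [181, 0, 76, 63, 1207] [[220.1, 34.8], [51.3, 88.7]]
A dark [56, 84, 86, 98, 1983] [[101.2, 128.0], [79.2, 124.2]]
B [39, 0, 158, 44, 4942] [125.5  19.3] [123.6  20.8] [ 47.5 189.7]
B [184, 44, 52, 55, 2207] [209.8  71.4] [209.8  71.3] [47.8 56.9]
B [424, 63, 38, 131, 739] [454.3 120.1] [442.6 127.5] [ 39.2 147.8]
B [370, 70, 87, 133, 5090] [406.1 139.1] [405.8 133.3] [ 74.  136.8]
B [305, 87, 30, 30, 675] [319.7 101.7] [319.7 101.7] [27.6 29.4]
B [49, 90, 4, 31, 78] [ 50.1 104.4] [ 50.2 103.7] [ 2.5 29.9]
B [102, 98, 36, 20, 576] [119. 108.] [118.6 107.9] [18.5 37.9]
B [104, 164, 48, 41, 1505] [127.  183.2] [127.  183.3] [38.2 49.1]
B [224, 164, 19, 21, 307] [232.7 173.9] [232.7 173.9] [18.4 19.5]
B [281, 173, 32, 32, 792] [296.4 188.4] [296.4 188.5] [30.6 31.4]
B [0, 184, 7, 24, 65] [  2.3 196.6] [  2.3 196.6] [ 5.1 21. ]
B dark [378, 82, 48, 47, 1738] [[401.3, 105.0], [44.8, 50.0]]
```

View pics/crop.png

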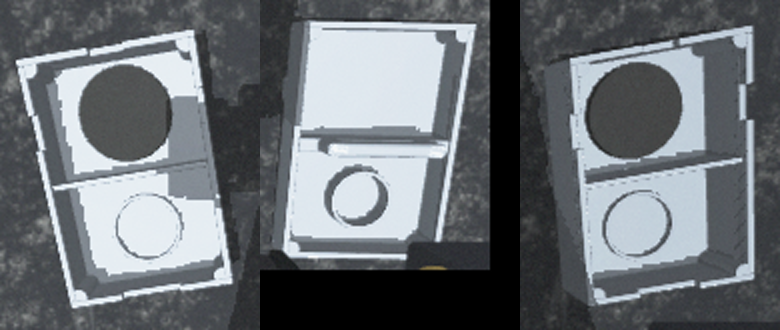

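The crops show the lower tray's pad (bigger circle, narrow-notch end) and ring, and the upper tray's collar on the robot side. I'll triangulate pad, ring, cone, adapter, collar and handle.

```bash
python3 - <<'E'
from h import *
import pickle
A=pickle.load(open("wA.pkl","rb"));B=pickle.load(open("wB.pkl","rb"))
def ell(c,box,thr,inv,lo,hi,holes=True,show=False):
    x0,y0,x1,y1=box;g=cv2.cvtColor(c["image"],cv2.COLOR_RGB2GRAY)[y0:y1,x0:x1];g=cv2.resize(g,None,fx=4,fy=4,interpolation=cv2.INTER_CUBIC)
    m=((g<thr) if inv else (g>thr)).astype(np.uint8)
    out=[]
    for p in cv2.findContours(m,cv2.RETR_LIST,cv2.CHAIN_APPROX_NONE)[0]:
        if len(p)<40: continue
        e=cv2.fitEllipse(cv2.convexHull(p)) 
        if lo*4<e[1][0] and e[1][1]<hi*4:out.append((np.round((np.array(e[0])+.5)/4-.5+[x0,y0],2).tolist(),np.round(np.array(e[1])/4,1).tolist()))
    return out
print("padA",ell(A,(183,75,242,137),110,True,30,60));print("padB",ell(B,(370,72,435,135),110,True,30,60))
for t in (150,170,190,205):
  print("ringA",t,ell(A,(200,138,248,186),t,True,22,45));print("ringB",t,ell(B,(382,138,428,186),t,True,22,45))
for t in (130,160):
  print("collarA",t,ell(A,(360,165,408,212),t,True,15,45))
for t in (80,100,120):
  print("coneA",ell(A,(112,82,152,122),t,False,15,40));print("coneB",ell(B,(300,82,340,122),t,False,15,40))
print("adB",ell(B,(220,160,246,188),215,False,5,25),ell(B,(220,160,246,188),120,False,5,25))
print("adA",ell(A,(30,158,72,188),215,False,5,25))
cs=[cv2.resize(c["image"][y0:y0+46,x0:x0+46],(250,250),interpolation=cv2.INTER_CUBIC) for c,x0,y0 in ((A,108,80),(B,297,80),(A,30,150),(B,210,150),(B,97,85),(B,186,48))]
cv2.imwrite("pics/crop2.png",np.vstack([np.hstack(cs[:3]),np.hstack(cs[3:])])[:,:,::-1])
E
```

```text
padA [([212.62, 106.18], [46.3, 48.3])]
padB [([401.19, 104.81], [45.9, 51.3])]
ringA 150 [([220.64, 166.22], [23.6, 28.6])]
ringB 150 [([405.12, 162.62], [28.9, 32.7]), ([403.6, 161.85], [33.4, 37.6])]
ringA 170 [([220.8, 165.94], [24.5, 29.4])]
ringB 170 [([405.64, 163.01], [27.9, 32.9]), ([401.98, 161.17], [30.8, 36.6])]
ringA 190 [([220.71, 165.89], [24.7, 29.8]), ([229.33, 160.05], [22.9, 28.6])]
ringB 190 [([405.42, 162.74], [29.3, 33.6]), ([401.81, 161.27], [31.2, 37.1])]
ringA 205 [([222.41, 164.61], [29.3, 31.6]), ([228.47, 160.33], [25.1, 29.9])]
ringB 205 [([402.62, 161.88], [27.7, 31.8])]
collarA 130 [([385.9, 190.02], [23.3, 26.6]), ([381.56, 186.7], [27.1, 31.0])]
collarA 160 [([385.78, 190.01], [23.9, 27.3]), ([381.4, 186.33], [27.1, 31.9])]
coneA []
coneB [([319.62, 101.71], [29.5, 31.1])]
coneA [([131.27, 101.25], [29.9, 35.3])]
coneB [([319.62, 101.71], [29.0, 30.7])]
coneA [([131.54, 102.11], [29.3, 32.7])]
coneB [([319.61, 101.65], [28.6, 30.2])]
adB [([232.34, 173.75], [18.3, 19.0])] [([232.54, 173.77], [20.0, 20.7])]
adA [([39.95, 176.83], [10.6, 12.4]), ([55.03, 172.46], [17.8, 20.8])]
```

View pics/crop2.png

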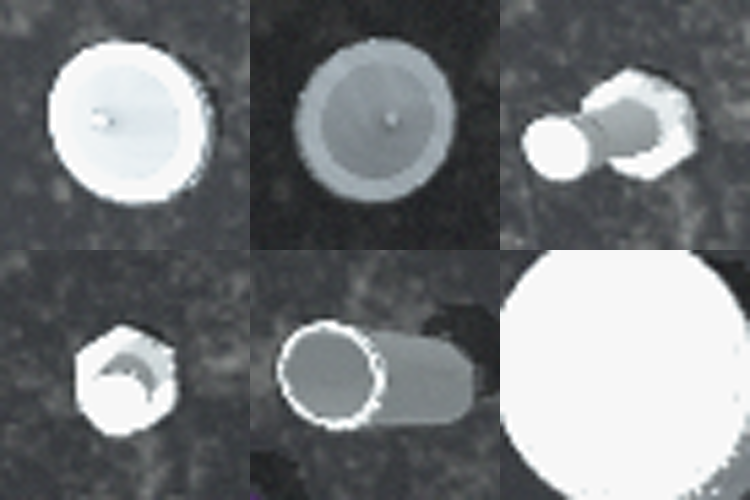

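```bash
python3 - <<'E'
from h import *
import pickle
A=pickle.load(open("wA.pkl","rb"));B=pickle.load(open("wB.pkl","rb"))
S=shot("side");T=shot("top")
P={}
for n,a,b in [("pad",(212.6,106.2),(401.3,104.9)),("ring",(224.0,162.5),(403.2,161.5)),("tip",(126.3,101.8),(322.6,101.8)),("base",(131.3,102),(319.9,101.8)),("stem",(40,176.9),(232.1,178))]:
    X,r=tri([ray(A,*a),ray(B,*b)]);P[n]=X;print(n,X.round(4),np.round(r,4))
d=P["pad"]-P["ring"];print("lower yaw",np.degrees(np.arctan2(d[1],d[0])),"len",np.linalg.norm(d[:2]),"centre",(P["pad"]+P["ring"])/2)
for n,z in (("pad",.015),("ring",.013)):
    print(n,[plane(c,*p,z).round(4) for c,p in ((A,{"pad":(212.6,106.2),"ring":(224,162.5)}[n]),(B,{"pad":(401.3,104.9),"ring":(403.2,161.5)}[n]))])
print("tube",plane(B,111.5,107.6,.067),"jar~",plane(B,209,70,.086))
print("purples",[plane(B,u,v,.067).round(3) for u,v in ((70,139),(53,82),(162,131))])
print("collar",plane(A,382.5,188,.03),"handle ends",plane(A,357,164,.062),plane(A,429,164,.062))
print(np.degrees(0),delta([.57,.035,.15],0))
E
```

```text
pad [ 0.5835 -0.0795  0.0085] [0.0002 0.0002]
ring [ 0.4952 -0.0951  0.0037] [0.0004 0.0004]
tip [0.5881 0.0458 0.0261] [0.0004 0.0004]
base [0.5888 0.0459 0.0075] [0.0002 0.0002]
stem [0.477  0.1812 0.0421] [0.0002 0.0002]
lower yaw 9.97994361746829 len 0.08967753836236438 centre [ 0.53932469 -0.08729952  0.00610944]
pad [array([ 0.5835, -0.0804,  0.015 ]), array([ 0.5831, -0.0764,  0.015 ])]
ring [array([ 0.497 , -0.0961,  0.013 ]), array([ 0.4962, -0.0904,  0.013 ])]
tube [0.57989562 0.34014187 0.067     ] jar~ [0.62407602 0.203474   0.086     ]
purples [array([0.538, 0.403, 0.067]), array([0.613, 0.414, 0.067]), array([0.548, 0.274, 0.067])]
collar [ 0.46106025 -0.34652066  0.03      ] handle ends [ 0.50370097 -0.29186814  0.062     ] [ 0.50448623 -0.39496163  0.062     ]
0.0 (array([ 69.5, 112.9, 180.5]), array([ 0.0004, -0.    , -0.0025]))
```

Emit:
drive_tool([
  {"x": 22, "y": 25, "z": 45, "rx": 0, "ry": 0, "rz": -0.06, "fingers": -1},
  {"x": 44, "y": 50, "z": 90, "rx": 0, "ry": 0, "rz": -0.12, "fingers": -1},
  {"x": 66, "y": 75, "z": 135, "rx": 0, "ry": 0, "rz": -0.178, "fingers": -1},
  {"x": 87, "y": 101, "z": 180, "rx": 0, "ry": 0, "rz": -0.178, "fingers": -1},
  {"x": 87, "y": 101, "z": 230, "rx": 0, "ry": 0, "rz": -0.178, "fingers": -1},
  {"x": 87, "y": 101, "z": 270, "rx": 0, "ry": 0, "rz": -0.178, "fingers": -1},
  {"x": 87, "y": 101, "z": 300, "rx": 0, "ry": 0, "rz": -0.178, "fingers": -1},
  {"x": 87, "y": 101, "z": 320, "rx": 0, "ry": 0, "rz": -0.178, "fingers": -1},
  {"x": 87, "y": 101, "z": 320, "rx": 0, "ry": 0, "rz": -0.178, "fingers": -1},
  {"x": 87, "y": 101, "z": 320, "rx": 0, "ry": 0, "rz": -0.178, "fingers": 1},
  {"x": 87, "y": 101, "z": 320, "rx": 0, "ry": 0, "rz": -0.178, "fingers": 1},
  {"x": 87, "y": 101, "z": 320, "rx": 0, "ry": 0, "rz": -0.178, "fingers": 1},
  {"x": 87, "y": 101, "z": 320, "rx": 0, "ry": 0, "rz": -0.178, "fingers": 1},
  {"x": 87, "y": 101, "z": 320, "rx": 0, "ry": 0, "rz": -0.178, "fingers": 1},
], force=20)

```text
time_s: 4.75
tool_pos: [0.5875, 0.0483, 0.0106]
tool_rot: [180.0, -0.0, 10.2]
force: [-0.6, -0.1, 0.6]
grip_width: 0.0452
grasp_force: 0.2
```

Emit:
drive_tool([
  {"x": 0, "y": 0, "z": 0, "rx": 0, "ry": 0, "rz": 0, "fingers": 1},
  {"x": 0, "y": 0, "z": 0, "rx": 0, "ry": 0, "rz": 0, "fingers": 1},
  {"x": 0, "y": 0, "z": -30, "rx": 0, "ry": 0, "rz": 0, "fingers": 1},
  {"x": 0, "y": 0, "z": -70, "rx": 0, "ry": 0, "rz": 0, "fingers": 1},
  {"x": 0, "y": 0, "z": -110, "rx": 0, "ry": 0, "rz": 0, "fingers": 1},
  {"x": 0, "y": 0, "z": -110, "rx": 0, "ry": 0, "rz": 0, "fingers": 1},
  {"x": 0, "y": 0, "z": -110, "rx": 0, "ry": 0, "rz": 0, "fingers": 1},
])

```text
time_s: 5.62
tool_pos: [0.5868, 0.0482, 0.1197]
tool_rot: [180.0, 0.1, 10.2]
force: [1.0, 0.8, -1.0]
grip_width: 0.0434
grasp_force: 19.8
```

```bash
python3 - <<'E'
from h import *
print(delta([.583,-.079,.12],10),delta([.583,-.079,.026],10))
E
```

```text
(array([-26.3, 124.6,  -0.2]), array([0.0002, 0.0013, 0.0032])) (array([-26.2, 124.5,  93.8]), array([0.0002, 0.0013, 0.0032]))
```

Emit:
drive_tool([
  {"x": -13, "y": 60, "z": 0, "rx": 0, "ry": 0, "rz": 0, "fingers": 1},
  {"x": -26, "y": 110, "z": 0, "rx": 0, "ry": 0, "rz": 0, "fingers": 1},
  {"x": -26, "y": 124, "z": 5, "rx": 0, "ry": 0, "rz": 0, "fingers": 1},
  {"x": -26, "y": 124, "z": 40, "rx": 0, "ry": 0, "rz": 0, "fingers": 1},
  {"x": -26, "y": 124, "z": 70, "rx": 0, "ry": 0, "rz": 0, "fingers": 1},
  {"x": -26, "y": 124, "z": 88, "rx": 0, "ry": 0, "rz": 0, "fingers": 1},
  {"x": -26, "y": 124, "z": 93, "rx": 0, "ry": 0, "rz": 0, "fingers": 1},
  {"x": -26, "y": 124, "z": 94, "rx": 0, "ry": 0, "rz": 0, "fingers": 1},
  {"x": -26, "y": 124, "z": 94, "rx": 0, "ry": 0, "rz": 0, "fingers": 1},
])

```text
time_s: 6.75
tool_pos: [0.5847, -0.0781, 0.0276]
tool_rot: [180.0, -0.1, 10.2]
force: [-0.9, 0.7, -0.2]
grip_width: 0.0432
grasp_force: 19.8
```

Emit:
drive_tool([
  {"x": 0, "y": 0, "z": 2, "rx": 0, "ry": 0, "rz": 0, "fingers": 1},
  {"x": 0, "y": 0, "z": 2, "rx": 0, "ry": 0, "rz": 0, "fingers": 1},
  {"x": 0, "y": 0, "z": 2, "rx": 0, "ry": 0, "rz": 0, "fingers": -0.35},
  {"x": 0, "y": 0, "z": 2, "rx": 0, "ry": 0, "rz": 0, "fingers": -0.35},
  {"x": 0, "y": 0, "z": 2, "rx": 0, "ry": 0, "rz": 0, "fingers": -0.35},
])

```text
time_s: 7.38
tool_pos: [0.5835, -0.0782, 0.0243]
tool_rot: [-180.0, 0.0, 10.2]
force: [0.9, -0.5, -0.5]
grip_width: 0.0578
grasp_force: 0.0
```

```bash
python3 - <<'E'
from h import *
o=sensors.get_obs();print(o["tool_pos"],o["force"],o["grip_width"])
print(delta([.477,.181,.15],10),delta([.477,.181,.020],10),delta([.477,.181,.020],30))
E
```

```text
[ 0.58349725 -0.07824173  0.02426478] [ 0.93796437 -0.50785147 -0.47078605] 0.057752827396827924
(array([ -59.1, -274. , -125.7]), array([-0.0001,  0.0006,  0.0032])) (array([ -59. , -274. ,    4.3]), array([-0.0001,  0.0006,  0.0032])) (array([ -59. , -274. ,    4.3]), array([-2.000e-04,  6.000e-04, -3.458e-01]))
```

Emit:
drive_tool([
  {"x": 0, "y": 0, "z": -50, "rx": 0, "ry": 0, "rz": 0, "fingers": -0.35},
  {"x": 0, "y": 0, "z": -100, "rx": 0, "ry": 0, "rz": 0, "fingers": -0.35},
  {"x": -12, "y": -45, "z": -125, "rx": 0, "ry": 0, "rz": 0, "fingers": -0.35},
  {"x": -24, "y": -100, "z": -125, "rx": 0, "ry": 0, "rz": 0, "fingers": -0.35},
  {"x": -36, "y": -160, "z": -125, "rx": 0, "ry": 0, "rz": 0, "fingers": -0.35},
  {"x": -48, "y": -215, "z": -125, "rx": 0, "ry": 0, "rz": 0, "fingers": -0.35},
  {"x": -59, "y": -265, "z": -120, "rx": 0, "ry": 0, "rz": 0, "fingers": -0.35},
  {"x": -59, "y": -274, "z": -90, "rx": 0, "ry": 0, "rz": 0, "fingers": -0.35},
  {"x": -59, "y": -274, "z": -50, "rx": 0, "ry": 0, "rz": 0, "fingers": -0.35},
  {"x": -59, "y": -274, "z": -15, "rx": 0, "ry": 0, "rz": 0, "fingers": -0.35},
  {"x": -59, "y": -274, "z": 4, "rx": 0, "ry": 0, "rz": 0, "fingers": -0.35},
  {"x": -59, "y": -274, "z": 4, "rx": 0, "ry": 0, "rz": 0, "fingers": -0.35},
  {"x": -59, "y": -274, "z": 4, "rx": 0, "ry": 0, "rz": 0, "fingers": -0.35},
  {"x": -59, "y": -274, "z": 4, "rx": 0, "ry": 0, "rz": 0, "fingers": 1},
  {"x": -59, "y": -274, "z": 4, "rx": 0, "ry": 0, "rz": 0, "fingers": 1},
  {"x": -59, "y": -274, "z": 4, "rx": 0, "ry": 0, "rz": 0, "fingers": 1},
  {"x": -59, "y": -274, "z": 4, "rx": 0, "ry": 0, "rz": 0, "fingers": 1},
  {"x": -59, "y": -274, "z": 4, "rx": 0, "ry": 0, "rz": 0, "fingers": 1},
  {"x": -59, "y": -274, "z": 4, "rx": 0, "ry": 0, "rz": 0, "fingers": 1},
])

```text
time_s: 9.75
tool_pos: [0.4773, 0.181, 0.0205]
tool_rot: [180.0, 0.0, 10.2]
force: [-0.1, -0.2, 0.7]
grip_width: 0.0173
grasp_force: 20.0
```

Emit:
drive_tool([
  {"x": 0, "y": 0, "z": -40, "rx": 0, "ry": 0, "rz": 0, "fingers": 1},
  {"x": 0, "y": 0, "z": -85, "rx": 0, "ry": 0, "rz": 0, "fingers": 1},
  {"x": -5, "y": 40, "z": -110, "rx": 0, "ry": 0, "rz": 0, "fingers": 1},
  {"x": -10, "y": 95, "z": -115, "rx": 0, "ry": 0, "rz": 0, "fingers": 1},
  {"x": -16, "y": 150, "z": -115, "rx": 0, "ry": 0, "rz": 0, "fingers": 1},
  {"x": -22, "y": 205, "z": -115, "rx": 0, "ry": 0, "rz": 0, "fingers": 1},
  {"x": -28, "y": 250, "z": -110, "rx": 0, "ry": 0, "rz": 0, "fingers": 1},
  {"x": -30, "y": 273, "z": -100, "rx": 0, "ry": 0, "rz": 0, "fingers": 1},
  {"x": -30, "y": 273.5, "z": -80, "rx": 0, "ry": 0, "rz": 0, "fingers": 1},
  {"x": -30, "y": 273.5, "z": -50, "rx": 0, "ry": 0, "rz": 0, "fingers": 1},
  {"x": -30, "y": 273.5, "z": -25, "rx": 0, "ry": 0, "rz": 0, "fingers": 1},
  {"x": -30, "y": 273.5, "z": -10, "rx": 0, "ry": 0, "rz": 0, "fingers": 1},
  {"x": -30, "y": 273.5, "z": -6, "rx": 0, "ry": 0, "rz": 0, "fingers": 1},
  {"x": -30, "y": 273.5, "z": -5, "rx": 0, "ry": 0, "rz": 0, "fingers": 1},
  {"x": -30, "y": 273.5, "z": -5, "rx": 0, "ry": 0, "rz": 0, "fingers": 1},
  {"x": -30, "y": 273.5, "z": -5, "rx": 0, "ry": 0, "rz": 0, "fingers": 1},
])

```text
time_s: 11.75
tool_pos: [0.4967, -0.0937, 0.0262]
tool_rot: [179.9, -0.1, 10.2]
force: [-0.2, 0.2, -0.8]
grip_width: 0.0174
grasp_force: 20.0
```

Emit:
drive_tool([
  {"x": 0, "y": 0, "z": 0, "rx": 0, "ry": 0, "rz": 0, "fingers": 0.2},
  {"x": 0, "y": 0, "z": 0, "rx": 0, "ry": 0, "rz": 0, "fingers": 0.2},
  {"x": 0, "y": 0, "z": -20, "rx": 0, "ry": 0, "rz": 0, "fingers": 0.2},
  {"x": 0, "y": 0, "z": -70, "rx": 0, "ry": 0, "rz": 0, "fingers": 0.2},
  {"x": -10, "y": 25, "z": -120, "rx": 0, "ry": 0, "rz": 0.06, "fingers": -1},
  {"x": -20, "y": 50, "z": -170, "rx": 0, "ry": 0, "rz": 0.12, "fingers": -1},
  {"x": -30, "y": 75, "z": -215, "rx": 0, "ry": 0, "rz": 0.178, "fingers": -1},
  {"x": -40, "y": 100, "z": -254, "rx": 0, "ry": 0, "rz": 0.178, "fingers": -1},
  {"x": -49, "y": 119, "z": -254, "rx": 0, "ry": 0, "rz": 0.178, "fingers": -1},
  {"x": -49, "y": 119, "z": -254, "rx": 0, "ry": 0, "rz": 0.178, "fingers": -1},
  {"x": -49, "y": 119, "z": -254, "rx": 0, "ry": 0, "rz": 0.178, "fingers": -1},
])

```text
time_s: 13.12
tool_pos: [0.469, -0.2178, 0.2789]
tool_rot: [-179.9, 0.1, 0.1]
force: [0.3, -0.3, 0.0]
grip_width: 0.0862
grasp_force: 0.0
```

```bash
python3 - <<'E'
from h import *
import pickle
c=shot("wrist");pickle.dump(c,open("wC.pkl","wb"))
im=c["image"][0:215,90:490]
cv2.imwrite("pics/wC.png",cv2.resize(im,(800,430),interpolation=cv2.INTER_CUBIC)[:,:,::-1])
o=sensors.get_obs();print(o["tool_pos"],o["tool_rot"],o["time_s"])
E
```

```text
[ 0.46907135 -0.21763085  0.27890642] [-1.79939367e+02  5.29057713e-02  1.01458608e-01] 13.175
```

View pics/wC.png

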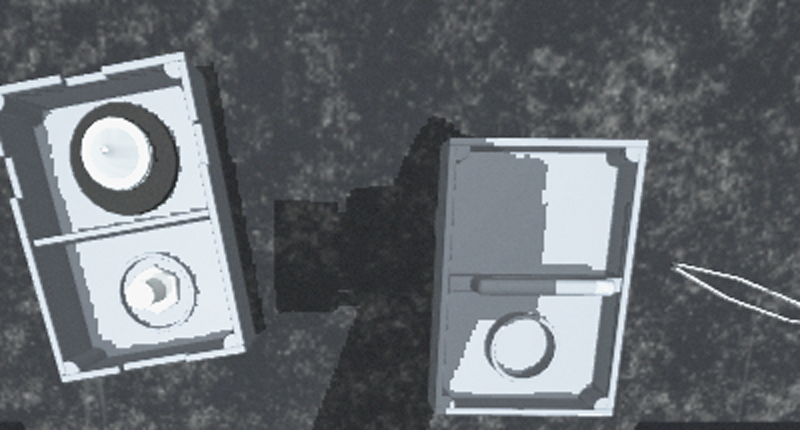

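```bash
python3 - <<'E'
from h import *
import pickle
c=pickle.load(open("wC.pkl","rb"))
f=lambda x,y,z:plane(c,90+x/2-.25,y/2-.25,z)
TR,BR,BL=f(186,52,.055),f(245,352,.055),f(63,381,.055)
e=TR-BR;print("lower TR,BR,BL",TR.round(4),BR.round(4),BL.round(4),"len",np.linalg.norm(e),np.linalg.norm(BR-BL),"yaw",np.degrees(np.arctan2(e[1],e[0])),"centre",((TR+BL)/2).round(4))
w=BL-BR;print("yaw from end",np.degrees(np.arctan2(-w[0],w[1])))
pad,ring=f(124,158,.015),f(159,291,.013)
print("pad",pad,"ring",ring,"mid",(pad+ring)/2,np.degrees(np.arctan2(*(pad-ring)[1::-1])),np.linalg.norm(pad-ring))
print("cone base",f(116,153,.025),"tip",f(106,149,.044),"adapter foot",f(153,288,.013),"stem top",f(143,290,.048))
for z in (.040,):
    q=[f(443,140,z),f(649,141,z),f(612,416,z),f(433,413,z)]
    print("upper",[p.round(4)[:2].tolist() for p in q],[round(np.linalg.norm(q[i]-q[(i+1)%4]),4) for i in range(4)], "centre",(sum(q)/4).round(4))
    for a,b in ((0,3),(1,2)): print(np.degrees(np.arctan2(*(q[a]-q[b])[1::-1])))
    w=q[0]-q[1];print("w",np.degrees(np.arctan2(-w[0],w[1])))
h1,h2=f(472,286,.062),f(616,287,.062);w=h1-h2;print("handle",h1,h2,(h1+h2)/2,np.linalg.norm(w),np.degrees(np.arctan2(-w[0],w[1])))
print("collar rim",f(520,346,.030))
o=sensors.get_obs();print(o["tool_pos"])
E
```

```text
lower TR,BR,BL [ 0.6364 -0.1349  0.055 ] [ 0.4606 -0.1626  0.055 ] [ 0.4412 -0.0426  0.055 ] len 0.1779490904763748 0.12163776996902824 yaw 8.985636252151341 centre [ 0.5388 -0.0887  0.055 ]
yaw from end 9.169788322897228
pad [ 0.5835471  -0.08113154  0.015     ] ring [ 0.49583957 -0.09759713  0.013     ] mid [ 0.53969333 -0.08936434  0.014     ] 10.632552329676507 0.08926211894370265
cone base [ 0.5854353  -0.07951062  0.025     ] tip [ 0.58541383 -0.0800437   0.044     ] adapter foot [ 0.49792837 -0.09353517  0.013     ] stem top [ 0.49978984 -0.09742698  0.048     ]
upper [[0.5911, -0.2875], [0.5904, -0.4148], [0.4126, -0.4126], [0.4147, -0.2888]] [np.float64(0.1273), np.float64(0.1778), np.float64(0.1238), np.float64(0.1763)] centre [ 0.5022 -0.3509  0.04  ]
0.4116270187908426
-0.7301181617603055
w -0.28763530457691655
handle [ 0.50353262 -0.30546376  0.062     ] [ 0.50291398 -0.39445398  0.062     ] [ 0.5032233  -0.34995887  0.062     ] 0.08899236743767018 -0.39830539117604413
collar rim [ 0.45985024 -0.34841983  0.03      ]
[ 0.46907135 -0.21763085  0.27890642]
```

Emit:
drive_tool([
  {"x": 6, "y": 20, "z": 15, "rx": 0, "ry": 0, "rz": -0.18, "fingers": 0.0},
  {"x": 12, "y": 40, "z": 30, "rx": 0, "ry": 0, "rz": -0.36, "fingers": 0.0},
  {"x": 18, "y": 60, "z": 45, "rx": 0, "ry": 0, "rz": -0.54, "fingers": 0.0},
  {"x": 24, "y": 80, "z": 60, "rx": 0, "ry": 0, "rz": -0.72, "fingers": 0.0},
  {"x": 30, "y": 100, "z": 80, "rx": 0, "ry": 0, "rz": -0.9, "fingers": 0.0},
  {"x": 34, "y": 120, "z": 100, "rx": 0, "ry": 0, "rz": -1.08, "fingers": 0.0},
  {"x": 34, "y": 132, "z": 120, "rx": 0, "ry": 0, "rz": -1.26, "fingers": 0.0},
  {"x": 34, "y": 132, "z": 140, "rx": 0, "ry": 0, "rz": -1.44, "fingers": 0.0},
  {"x": 34, "y": 132, "z": 160, "rx": 0, "ry": 0, "rz": -1.564, "fingers": 0.0},
  {"x": 34, "y": 132, "z": 165, "rx": 0, "ry": 0, "rz": -1.564, "fingers": 0.0},
  {"x": 34, "y": 132, "z": 165, "rx": 0, "ry": 0, "rz": -1.564, "fingers": 0.0},
  {"x": 34, "y": 132, "z": 165, "rx": 0, "ry": 0, "rz": -1.564, "fingers": 0.0},
], force=40)

```text
time_s: 14.68
tool_pos: [0.5036, -0.3512, 0.1155]
tool_rot: [179.9, 0.1, 89.6]
force: [-0.3, -0.3, 0.1]
grip_width: 0.0439
grasp_force: 0.0
```

```bash
python3 - <<'E'
from h import *
o=sensors.get_obs();print(o["tool_pos"],o["tool_rot"],o["time_s"],o["qpos"])
print(delta([.503,-.350,.044],89.7))
E
```

```text
[ 0.50364066 -0.35122081  0.11554323] [1.79932977e+02 5.69578963e-02 8.95619753e+01] 14.675 [ 62.36291831  22.71063063 -36.9976724   95.43588044  14.67597133
  66.69179437  21.22715749]
(array([ 1.3, -0.7, 71.5]), array([ 0.0012,  0.001 , -0.0024]))
```

Emit:
drive_tool([
  {"x": 1, "y": -0.5, "z": 40, "rx": 0.001, "ry": 0.001, "rz": 0, "fingers": 0.0},
  {"x": 1, "y": -0.5, "z": 65, "rx": 0.001, "ry": 0.001, "rz": 0, "fingers": 0.0},
  {"x": 1, "y": -0.5, "z": 71.5, "rx": 0.001, "ry": 0.001, "rz": 0, "fingers": 0.0},
  {"x": 1, "y": -0.5, "z": 71.5, "rx": 0.001, "ry": 0.001, "rz": 0, "fingers": 0.0},
  {"x": 1, "y": -0.5, "z": 71.5, "rx": 0.001, "ry": 0.001, "rz": 0, "fingers": 1},
  {"x": 1, "y": -0.5, "z": 71.5, "rx": 0.001, "ry": 0.001, "rz": 0, "fingers": 1},
  {"x": 1, "y": -0.5, "z": 71.5, "rx": 0.001, "ry": 0.001, "rz": 0, "fingers": 1},
  {"x": 1, "y": -0.5, "z": 71.5, "rx": 0.001, "ry": 0.001, "rz": 0, "fingers": 1},
  {"x": 1, "y": -0.5, "z": 71.5, "rx": 0.001, "ry": 0.001, "rz": 0, "fingers": 1},
  {"x": 1, "y": -0.5, "z": 71.5, "rx": 0.001, "ry": 0.001, "rz": 0, "fingers": 1},
])

```text
time_s: 15.92
tool_pos: [0.5025, -0.3503, 0.0432]
tool_rot: [-179.9, -0.0, 89.6]
force: [-0.5, -0.1, 1.3]
grip_width: 0.0098
grasp_force: 40.0
```

```bash
python3 - <<'E'
from h import *
o=sensors.get_obs();print(o["tool_pos"],o["tool_rot"],o["time_s"],o["force"],o["grasp_force"])
E
```

```text
[ 0.50252442 -0.35032311  0.04323761] [-1.79949340e+02 -4.39665447e-02  8.95968932e+01] 15.925 [-0.49920494 -0.10888471  1.34400347] 40.00031841918826
```

Emit:
drive_tool([
  {"x": 0, "y": 0, "z": -20, "rx": 0, "ry": 0, "rz": 0, "fingers": 1},
  {"x": 0, "y": 0, "z": -60, "rx": 0, "ry": 0, "rz": 0, "fingers": 1},
  {"x": 0, "y": 0, "z": -100, "rx": 0, "ry": 0, "rz": 0, "fingers": 1},
  {"x": 35, "y": 5, "z": -115, "rx": 0, "ry": 0, "rz": -0.03, "fingers": 1},
  {"x": 80, "y": 12, "z": -115, "rx": 0, "ry": 0, "rz": -0.06, "fingers": 1},
  {"x": 125, "y": 18, "z": -115, "rx": 0, "ry": 0, "rz": -0.1, "fingers": 1},
  {"x": 170, "y": 24, "z": -115, "rx": 0, "ry": 0, "rz": -0.13, "fingers": 1},
  {"x": 210, "y": 30, "z": -115, "rx": 0, "ry": 0, "rz": -0.16, "fingers": 1},
  {"x": 240, "y": 35, "z": -110, "rx": 0, "ry": 0, "rz": -0.168, "fingers": 1},
  {"x": 256, "y": 35, "z": -100, "rx": 0, "ry": 0, "rz": -0.168, "fingers": 1},
  {"x": 262, "y": 35, "z": -85, "rx": 0, "ry": 0, "rz": -0.168, "fingers": 1},
  {"x": 262, "y": 35, "z": -75, "rx": 0, "ry": 0, "rz": -0.168, "fingers": 1},
  {"x": 262, "y": 35, "z": -70, "rx": 0, "ry": 0, "rz": -0.168, "fingers": 1},
  {"x": 262, "y": 35, "z": -70, "rx": 0, "ry": 0, "rz": -0.168, "fingers": 1},
  {"x": 262, "y": 35, "z": -70, "rx": 0, "ry": 0, "rz": -0.168, "fingers": 1},
])

```text
time_s: 17.8
tool_pos: [0.5396, -0.0892, 0.1136]
tool_rot: [-180.0, -0.0, 99.2]
force: [-1.0, 0.2, -2.1]
grip_width: 0.0096
grasp_force: 40.0
```

```bash
python3 - <<'E'
from h import *
o=sensors.get_obs();print(o["tool_pos"],o["tool_rot"],o["time_s"],o["force"],o["grasp_force"])
c=shot("wrist","wD");s=shot("side");t=shot("top")
up=lambda im,sz:cv2.resize(im,sz,interpolation=cv2.INTER_CUBIC)
a=up(s["image"][130:230,210:330],(360,300));b=up(t["image"][140:230,240:340],(333,300))
w=up(c["image"][:],(400,300))
p=np.zeros((600,800,3),np.uint8);p[:300,:360]=a;p[:300,400:733]=b;p[300:,:400]=w
cv2.imwrite("pics/D.png",p[:,:,::-1])
E
```

```text
[ 0.53964533 -0.08916499  0.11357716] [-1.79986050e+02 -4.82298916e-02  9.91720311e+01] 17.8 [-1.00191371  0.18954096 -2.10765122] 39.99985587783158
```

View pics/D.png

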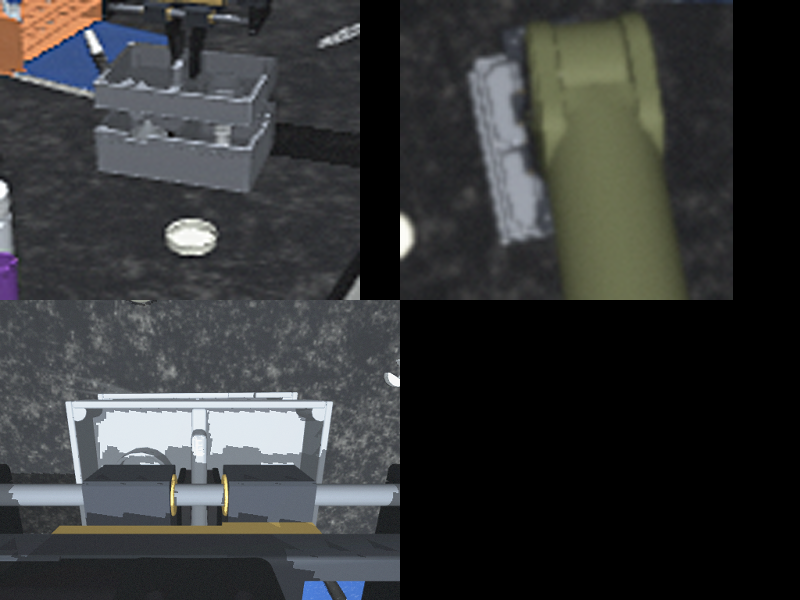

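Held level and lined up above the lower tray. Lowering gently.

Emit:
drive_tool([
  {"x": 0, "y": 0, "z": 8, "rx": 0, "ry": 0, "rz": 0, "fingers": 1},
  {"x": 0, "y": 0, "z": 14, "rx": 0, "ry": 0, "rz": 0, "fingers": 1},
  {"x": 0, "y": 0, "z": 17, "rx": 0, "ry": 0, "rz": 0, "fingers": 1},
  {"x": 0, "y": 0, "z": 19, "rx": 0, "ry": 0, "rz": 0, "fingers": 1},
  {"x": 0, "y": 0, "z": 20, "rx": 0, "ry": 0, "rz": 0, "fingers": 1},
  {"x": 0, "y": 0, "z": 20, "rx": 0, "ry": 0, "rz": 0, "fingers": 1},
])

```text
time_s: 18.7
tool_pos: [0.5395, -0.088, 0.0945]
tool_rot: [-179.9, -0.1, 99.2]
force: [-4.8, 1.5, 7.8]
grip_width: 0.0096
grasp_force: 40.1
```

Emit:
drive_tool([
  {"x": 0, "y": 0, "z": 1.5, "rx": 0, "ry": 0, "rz": 0, "fingers": 1},
  {"x": 0, "y": 0, "z": 2.5, "rx": 0, "ry": 0, "rz": 0, "fingers": 1},
  {"x": 0, "y": 0, "z": 2.5, "rx": 0, "ry": 0, "rz": 0, "fingers": 1},
])

```text
time_s: 19.08
tool_pos: [0.5398, -0.0874, 0.093]
tool_rot: [-180.0, -0.0, 99.3]
force: [-7.0, 2.5, 14.5]
grip_width: 0.0098
grasp_force: 40.0
```

Emit:
drive_tool([
  {"x": 0.5, "y": -1.5, "z": 0, "rx": 0, "ry": 0, "rz": 0, "fingers": 1},
  {"x": 0.5, "y": -2, "z": 1, "rx": 0, "ry": 0, "rz": 0, "fingers": 1},
  {"x": 0.5, "y": -2, "z": 2.5, "rx": 0, "ry": 0, "rz": 0, "fingers": 1},
  {"x": 0.5, "y": -2, "z": 3, "rx": 0, "ry": 0, "rz": 0, "fingers": 1},
  {"x": 0.5, "y": -2, "z": 3, "rx": 0, "ry": 0, "rz": 0, "fingers": 1},
])

```text
time_s: 19.7
tool_pos: [0.5392, -0.0866, 0.0902]
tool_rot: [179.8, -0.1, 99.3]
force: [-2.1, 4.1, 11.3]
grip_width: 0.0094
grasp_force: 40.0
```

Emit:
drive_tool([
  {"x": 0, "y": 0, "z": 1.5, "rx": 0, "ry": 0, "rz": 0, "fingers": 1},
  {"x": 0, "y": 0, "z": 1.5, "rx": 0, "ry": 0, "rz": 0, "fingers": 1},
  {"x": 0, "y": 0, "z": 1.5, "rx": 0, "ry": 0, "rz": 0, "fingers": 1},
])

```text
time_s: 20.08
tool_pos: [0.5391, -0.0866, 0.0901]
tool_rot: [179.9, -0.0, 99.3]
force: [-6.6, 3.7, 22.8]
grip_width: 0.0095
grasp_force: 40.0
```

Emit:
drive_tool([
  {"x": 0, "y": 0, "z": 0, "rx": 0, "ry": 0, "rz": 0, "fingers": 0.4},
  {"x": 0, "y": 0, "z": 0, "rx": 0, "ry": 0, "rz": 0, "fingers": 0.4},
  {"x": 0, "y": 0, "z": 0, "rx": 0, "ry": 0, "rz": 0, "fingers": 0.4},
  {"x": 0, "y": 0, "z": -30, "rx": 0, "ry": 0, "rz": 0, "fingers": 0.4},
  {"x": 0, "y": 0, "z": -80, "rx": 0, "ry": 0, "rz": 0.1, "fingers": -1},
  {"x": 2, "y": -12, "z": -120, "rx": 0, "ry": 0, "rz": 0.28, "fingers": -1},
  {"x": 4, "y": -25, "z": -155, "rx": 0, "ry": 0, "rz": 0.46, "fingers": -1},
  {"x": 6, "y": -38, "z": -190, "rx": 0, "ry": 0, "rz": 0.64, "fingers": -1},
  {"x": 8, "y": -50, "z": -190, "rx": 0, "ry": 0, "rz": 0.82, "fingers": -1},
  {"x": 10, "y": -65, "z": -190, "rx": 0, "ry": 0, "rz": 1.0, "fingers": -1},
  {"x": 13, "y": -79, "z": -190, "rx": 0, "ry": 0, "rz": 1.18, "fingers": -1},
  {"x": 13, "y": -79, "z": -190, "rx": 0, "ry": 0, "rz": 1.36, "fingers": -1},
  {"x": 13, "y": -79, "z": -190, "rx": 0, "ry": 0, "rz": 1.56, "fingers": -1},
  {"x": 13, "y": -79, "z": -190, "rx": 0, "ry": 0, "rz": 1.56, "fingers": -1},
  {"x": 13, "y": -79, "z": -190, "rx": 0, "ry": 0, "rz": 1.56, "fingers": -1},
  {"x": 13, "y": -79, "z": -190, "rx": 0, "ry": 0, "rz": 1.56, "fingers": -1},
])

```text
time_s: 22.08
tool_pos: [0.4574, -0.0883, 0.2762]
tool_rot: [-179.9, 0.1, 9.9]
force: [0.8, -0.1, 0.1]
grip_width: 0.0867
grasp_force: 0.0
```

```bash
python3 - <<'E'
from h import *
import pickle
o=sensors.get_obs();print(o["tool_pos"],o["tool_rot"],o["time_s"],o["force"],o["qpos"])
c=shot("wrist");s=shot("side");pickle.dump(c,open("wE.pkl","wb"))
up=lambda im,sz:cv2.resize(im,sz,interpolation=cv2.INTER_CUBIC)
a=up(s["image"][140:210,220:320],(400,280));b=up(c["image"][0:215,140:370],(460,430))
p=np.zeros((430,800,3),np.uint8);p[:430,:460]=b;p[:280,460:]=a[:,:340]
cv2.imwrite("pics/E.png",p[:,:,::-1]);print(delta([.52,.27,.25],0))
E
```

```text
[ 0.45738608 -0.08833476  0.27622574] [-1.79925900e+02  5.53899346e-02  9.94874771e+00] 22.075 [ 0.75886847 -0.1463369   0.12550057] [ 54.88802986  -5.05975849 -43.84977878 102.55070403  -3.59444984
  81.19831792 -68.34574469]
(array([ 123.4, -342.2,   26.6]), array([-0.0012,  0.001 ,  0.1729]))
```

View pics/E.png

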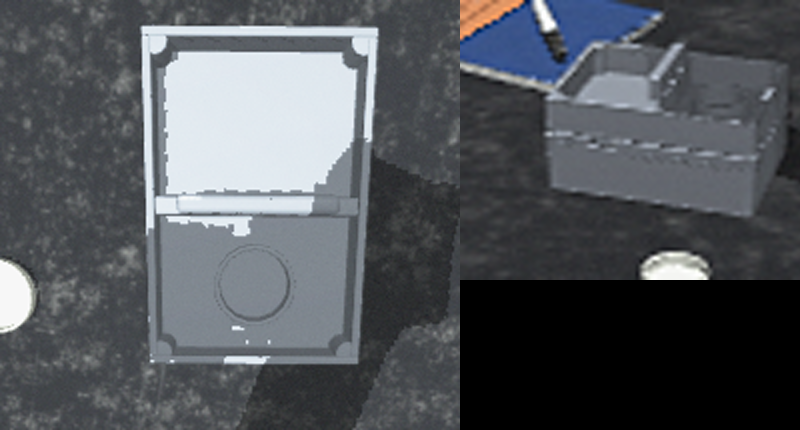

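The upper tray is seated evenly: the seam is flush in the side view and the outlines coincide. Collar at (253,284) in the crop. Next is a look at the jar and tube.

Emit:
drive_tool([
  {"x": 15, "y": -45, "z": 0, "rx": 0, "ry": 0, "rz": 0.04, "fingers": -1},
  {"x": 32, "y": -95, "z": 0, "rx": 0, "ry": 0, "rz": 0.08, "fingers": -1},
  {"x": 50, "y": -150, "z": 0, "rx": 0, "ry": 0, "rz": 0.12, "fingers": -1},
  {"x": 70, "y": -205, "z": 0, "rx": 0, "ry": 0, "rz": 0.173, "fingers": -1},
  {"x": 90, "y": -260, "z": 5, "rx": 0, "ry": 0, "rz": 0.173, "fingers": -1},
  {"x": 110, "y": -310, "z": 15, "rx": 0, "ry": 0, "rz": 0.173, "fingers": -1},
  {"x": 123, "y": -342, "z": 27, "rx": 0, "ry": 0, "rz": 0.173, "fingers": -1},
  {"x": 123, "y": -342, "z": 27, "rx": 0, "ry": 0, "rz": 0.173, "fingers": -1},
  {"x": 123, "y": -342, "z": 27, "rx": 0, "ry": 0, "rz": 0.173, "fingers": -1},
  {"x": 123, "y": -342, "z": 27, "rx": 0, "ry": 0, "rz": 0.173, "fingers": -1},
])

```text
time_s: 23.42
tool_pos: [0.5208, 0.268, 0.2501]
tool_rot: [180.0, -0.0, -0.2]
force: [-0.4, 0.1, 0.2]
grip_width: 0.0867
grasp_force: 0.0
```

```bash
python3 - <<'E'
from h import *
import pickle
o=sensors.get_obs();print(o["tool_pos"],o["tool_rot"],o["time_s"],o["force"],o["qpos"])
c=shot("wrist");pickle.dump(c,open("wF.pkl","wb"))
E=pickle.load(open("wE.pkl","rb"));print("collar seen",plane(E,140+126.3,141.8,.077))
b=cv2.resize(c["image"][0:215,110:510],(800,430),interpolation=cv2.INTER_CUBIC)
cv2.imwrite("pics/F.png",b[:,:,::-1])
E
```

```text
[0.52080677 0.2679653  0.25007269] [ 1.79994241e+02 -9.04013724e-03 -2.07493449e-01] 23.425 [-0.36282215  0.14996385  0.20556132] [  21.35530005   20.34291829  -63.63216974   89.3859709    18.35723655
   81.69837538 -133.72970276]
collar seen [ 0.49630787 -0.09530749  0.077     ]
```

View pics/F.png

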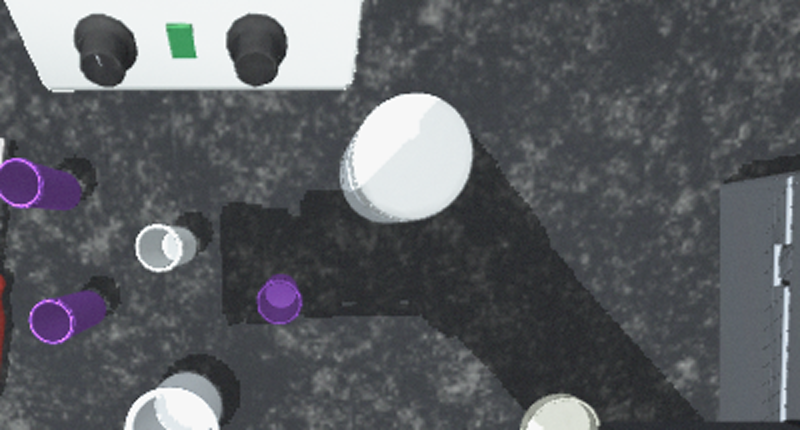

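```bash
python3 - <<'E'
from h import *
import pickle
F=pickle.load(open("wF.pkl","rb"));B=pickle.load(open("wB.pkl","rb"))
for n,f,b,z in (("jar",(413,154),(208,68),.086),("tube",(159,248),(111.5,107.6),.067)):
    u=(110+f[0]/2-.25,f[1]/2-.25)
    X,r=tri([ray(F,*u),ray(B,*b)]);print(n,X.round(4),np.round(r,4),plane(F,*u,z).round(4),plane(B,*b,z).round(4))
    p=plane(F,*u,z)
    for h in (.14,{"jar":.063,"tube":.039}[n]): print(delta([p[0],p[1],h],9.3))
E
```

```text
jar [0.6263 0.205  0.0838] [0.0005 0.0005] [0.6256 0.2054 0.086 ] [0.6264 0.2046 0.086 ]
(array([105. ,  62.2, 110.2]), array([ 1.000e-04, -2.000e-04, -1.661e-01]))
(array([105. ,  62.2, 187.2]), array([ 1.000e-04, -2.000e-04, -1.661e-01]))
tube [0.5798 0.3398 0.0677] [0.0001 0.0001] [0.5796 0.34   0.067 ] [0.5799 0.3401 0.067 ]
(array([ 58.6, -72.2, 110.1]), array([ 1.000e-04, -2.000e-04, -1.661e-01]))
(array([ 58.5, -72.2, 211.1]), array([ 1.000e-04, -2.000e-04, -1.661e-01]))
```

Emit:
drive_tool([
  {"x": 40, "y": 24, "z": 20, "rx": 0, "ry": 0, "rz": -0.06, "fingers": -1},
  {"x": 80, "y": 48, "z": 50, "rx": 0, "ry": 0, "rz": -0.12, "fingers": -1},
  {"x": 105, "y": 62, "z": 85, "rx": 0, "ry": 0, "rz": -0.166, "fingers": -1},
  {"x": 105, "y": 62, "z": 110, "rx": 0, "ry": 0, "rz": -0.166, "fingers": -1},
  {"x": 105, "y": 62, "z": 110, "rx": 0, "ry": 0, "rz": -0.166, "fingers": -1},
  {"x": 105, "y": 62, "z": 140, "rx": 0, "ry": 0, "rz": -0.166, "fingers": -1},
  {"x": 105, "y": 62, "z": 170, "rx": 0, "ry": 0, "rz": -0.166, "fingers": -1},
  {"x": 105, "y": 62, "z": 187, "rx": 0, "ry": 0, "rz": -0.166, "fingers": -1},
  {"x": 105, "y": 62, "z": 187, "rx": 0, "ry": 0, "rz": -0.166, "fingers": -1},
  {"x": 105, "y": 62, "z": 187, "rx": 0, "ry": 0, "rz": -0.166, "fingers": -1},
  {"x": 105, "y": 62, "z": 187, "rx": 0, "ry": 0, "rz": -0.166, "fingers": 1},
  {"x": 105, "y": 62, "z": 187, "rx": 0, "ry": 0, "rz": -0.166, "fingers": 1},
  {"x": 105, "y": 62, "z": 187, "rx": 0, "ry": 0, "rz": -0.166, "fingers": 1},
  {"x": 105, "y": 62, "z": 187, "rx": 0, "ry": 0, "rz": -0.166, "fingers": 1},
  {"x": 105, "y": 62, "z": 187, "rx": 0, "ry": 0, "rz": -0.166, "fingers": 1},
  {"x": 105, "y": 62, "z": 187, "rx": 0, "ry": 0, "rz": -0.166, "fingers": 1},
], force=25)

```text
time_s: 25.48
tool_pos: [0.6251, 0.2075, 0.0627]
tool_rot: [-180.0, 0.0, 9.4]
force: [-1.2, -0.5, 2.4]
grip_width: 0.0599
grasp_force: 25.0
```

```bash
python3 - <<'E'
from h import *
o=sensors.get_obs();z=o["tool_pos"][2];print(o["tool_pos"],o["tool_rot"],o["grasp_force"],o["grip_width"])
print(delta([.584,-.080,z+.15],9.3),delta([.584,-.080,z+.059],9.3))
E
```

```text
[0.62506934 0.20745019 0.06266594] [-1.79959748e+02  2.79854181e-02  9.43162027e+00] 24.997703257486137 0.05986307790060587
(array([ -87.7,  276.7, -150.2]), array([-0.0007,  0.0005,  0.0023])) (array([-87.6, 276.8, -59.2]), array([-0.0007,  0.0005,  0.0023]))
```

Emit:
drive_tool([
  {"x": 0, "y": 0, "z": -35, "rx": 0, "ry": 0, "rz": 0, "fingers": 1},
  {"x": 0, "y": 0, "z": -85, "rx": 0, "ry": 0, "rz": 0, "fingers": 1},
  {"x": -8, "y": 25, "z": -130, "rx": 0, "ry": 0, "rz": 0, "fingers": 1},
  {"x": -22, "y": 70, "z": -150, "rx": 0, "ry": 0, "rz": 0, "fingers": 1},
  {"x": -38, "y": 120, "z": -150, "rx": 0, "ry": 0, "rz": 0, "fingers": 1},
  {"x": -54, "y": 170, "z": -150, "rx": 0, "ry": 0, "rz": 0, "fingers": 1},
  {"x": -70, "y": 220, "z": -150, "rx": 0, "ry": 0, "rz": 0, "fingers": 1},
  {"x": -82, "y": 260, "z": -150, "rx": 0, "ry": 0, "rz": 0, "fingers": 1},
  {"x": -87, "y": 277, "z": -145, "rx": 0, "ry": 0, "rz": 0, "fingers": 1},
  {"x": -87, "y": 277, "z": -125, "rx": 0, "ry": 0, "rz": 0, "fingers": 1},
  {"x": -87, "y": 277, "z": -100, "rx": 0, "ry": 0, "rz": 0, "fingers": 1},
  {"x": -87, "y": 277, "z": -78, "rx": 0, "ry": 0, "rz": 0, "fingers": 1},
  {"x": -87, "y": 277, "z": -65, "rx": 0, "ry": 0, "rz": 0, "fingers": 1},
  {"x": -87, "y": 277, "z": -60, "rx": 0, "ry": 0, "rz": 0, "fingers": 1},
  {"x": -87, "y": 277, "z": -59.5, "rx": 0, "ry": 0, "rz": 0, "fingers": 1},
  {"x": -87, "y": 277, "z": -59.5, "rx": 0, "ry": 0, "rz": 0, "fingers": 1},
])

```text
time_s: 27.48
tool_pos: [0.5849, -0.0799, 0.1222]
tool_rot: [-180.0, -0.0, 9.4]
force: [-0.3, -0.5, -1.3]
grip_width: 0.06
grasp_force: 25.0
```

Emit:
drive_tool([
  {"x": 0, "y": 0, "z": 0, "rx": 0, "ry": 0, "rz": 0, "fingers": -0.8},
  {"x": 0, "y": 0, "z": 0, "rx": 0, "ry": 0, "rz": 0, "fingers": -0.8},
  {"x": 0, "y": 0, "z": 0, "rx": 0, "ry": 0, "rz": 0, "fingers": -0.8},
  {"x": 0, "y": 0, "z": -25, "rx": 0, "ry": 0, "rz": 0, "fingers": -0.8},
  {"x": 0, "y": 0, "z": -70, "rx": 0, "ry": 0, "rz": 0, "fingers": -0.8},
  {"x": 5, "y": -35, "z": -90, "rx": 0, "ry": 0, "rz": 0, "fingers": -0.05},
  {"x": 13, "y": -90, "z": -90, "rx": 0, "ry": 0, "rz": 0, "fingers": -0.05},
  {"x": 21, "y": -145, "z": -90, "rx": 0, "ry": 0, "rz": 0, "fingers": -0.05},
  {"x": 29, "y": -200, "z": -80, "rx": 0, "ry": 0, "rz": 0, "fingers": -0.05},
  {"x": 38, "y": -255, "z": -70, "rx": 0, "ry": 0, "rz": 0, "fingers": -0.05},
  {"x": 47, "y": -310, "z": -50, "rx": 0, "ry": 0, "rz": 0, "fingers": -0.05},
  {"x": 55, "y": -360, "z": -30, "rx": 0, "ry": 0, "rz": 0, "fingers": -0.05},
  {"x": 61, "y": -400, "z": -10, "rx": 0, "ry": 0, "rz": 0, "fingers": -0.05},
  {"x": 63, "y": -415, "z": 0, "rx": 0, "ry": 0, "rz": 0, "fingers": -0.05},
  {"x": 63, "y": -415, "z": 0, "rx": 0, "ry": 0, "rz": 0, "fingers": -0.05},
  {"x": 63, "y": -415, "z": 0, "rx": 0, "ry": 0, "rz": 0, "fingers": -0.05},
])

```text
time_s: 29.48
tool_pos: [0.58, 0.3378, 0.1228]
tool_rot: [180.0, -0.0, 9.3]
force: [0.9, -0.2, -0.6]
grip_width: 0.0458
grasp_force: 0.0
```

```bash
python3 - <<'E'
from h import *
o=sensors.get_obs();print(o["tool_pos"],o["tool_rot"],o["grip_width"])
print(delta([.5797,.340,.039],9.3))
E
```

```text
[0.5799639  0.33780077 0.12281562] [ 1.79994105e+02 -1.51449248e-02  9.28880281e+00] 0.04577469249173023
(array([ 0.1, -2.2, 83.8]), array([ 0.0001, -0.0003, -0.0002]))
```

Emit:
drive_tool([
  {"x": 0, "y": -2, "z": 25, "rx": 0, "ry": 0, "rz": 0, "fingers": -0.05},
  {"x": 0, "y": -2, "z": 55, "rx": 0, "ry": 0, "rz": 0, "fingers": -0.05},
  {"x": 0, "y": -2, "z": 78, "rx": 0, "ry": 0, "rz": 0, "fingers": -0.05},
  {"x": 0, "y": -2, "z": 84, "rx": 0, "ry": 0, "rz": 0, "fingers": -0.05},
  {"x": 0, "y": -2, "z": 84, "rx": 0, "ry": 0, "rz": 0, "fingers": -0.05},
  {"x": 0, "y": -2, "z": 84, "rx": 0, "ry": 0, "rz": 0, "fingers": 1},
  {"x": 0, "y": -2, "z": 84, "rx": 0, "ry": 0, "rz": 0, "fingers": 1},
  {"x": 0, "y": -2, "z": 84, "rx": 0, "ry": 0, "rz": 0, "fingers": 1},
  {"x": 0, "y": -2, "z": 84, "rx": 0, "ry": 0, "rz": 0, "fingers": 1},
  {"x": 0, "y": -2, "z": 84, "rx": 0, "ry": 0, "rz": 0, "fingers": 1},
], force=12)

```text
time_s: 30.72
tool_pos: [0.5785, 0.3421, 0.0387]
tool_rot: [-179.9, -0.0, 9.4]
force: [0.6, -1.1, 3.1]
grip_width: 0.0239
grasp_force: 12.0
```

```bash
python3 - <<'E'
from h import *
o=sensors.get_obs();z=o["tool_pos"][2];print(o["tool_pos"],o["tool_rot"],o["grip_width"],o["grasp_force"])
print(delta([.495,-.0943,z+.16],9.3),delta([.495,-.0943,z+.059],9.3))
E
```

```text
[0.57847006 0.34208912 0.03865334] [-1.79923195e+02 -1.88955982e-05  9.43908593e+00] 0.02386412876200665 11.995128930381469
(array([-153.9,  416.6, -160.6]), array([-0.0013,  0.    ,  0.0024])) (array([-153.9,  416.7,  -59.6]), array([-0.0013,  0.    ,  0.0024]))
```

Emit:
drive_tool([
  {"x": 0, "y": 0, "z": -35, "rx": 0, "ry": 0, "rz": 0, "fingers": 1},
  {"x": 0, "y": 0, "z": -80, "rx": 0, "ry": 0, "rz": 0, "fingers": 1},
  {"x": -10, "y": 25, "z": -125, "rx": 0, "ry": 0, "rz": 0, "fingers": 1},
  {"x": -28, "y": 70, "z": -150, "rx": 0, "ry": 0, "rz": 0, "fingers": 1},
  {"x": -47, "y": 120, "z": -160, "rx": 0, "ry": 0, "rz": 0, "fingers": 1},
  {"x": -66, "y": 172, "z": -160, "rx": 0, "ry": 0, "rz": 0, "fingers": 1},
  {"x": -85, "y": 224, "z": -160, "rx": 0, "ry": 0, "rz": 0, "fingers": 1},
  {"x": -104, "y": 276, "z": -160, "rx": 0, "ry": 0, "rz": 0, "fingers": 1},
  {"x": -123, "y": 328, "z": -160, "rx": 0, "ry": 0, "rz": 0, "fingers": 1},
  {"x": -140, "y": 375, "z": -160, "rx": 0, "ry": 0, "rz": 0, "fingers": 1},
  {"x": -150, "y": 407, "z": -155, "rx": 0, "ry": 0, "rz": 0, "fingers": 1},
  {"x": -154, "y": 416.5, "z": -145, "rx": 0, "ry": 0, "rz": 0, "fingers": 1},
  {"x": -154, "y": 416.5, "z": -120, "rx": 0, "ry": 0, "rz": 0, "fingers": 1},
  {"x": -154, "y": 416.5, "z": -110, "rx": 0, "ry": 0, "rz": 0, "fingers": 1},
  {"x": -154, "y": 416.5, "z": -95, "rx": 0, "ry": 0, "rz": 0, "fingers": 1},
  {"x": -154, "y": 416.5, "z": -78, "rx": 0, "ry": 0, "rz": 0, "fingers": 1},
  {"x": -154, "y": 416.5, "z": -66, "rx": 0, "ry": 0, "rz": 0, "fingers": 1},
  {"x": -154, "y": 416.5, "z": -60, "rx": 0, "ry": 0, "rz": 0, "fingers": 1},
  {"x": -154, "y": 416.5, "z": -59.5, "rx": 0, "ry": 0, "rz": 0, "fingers": 1},
  {"x": -154, "y": 416.5, "z": -59.5, "rx": 0, "ry": 0, "rz": 0, "fingers": 1},
])

```text
time_s: 33.22
tool_pos: [0.4948, -0.0943, 0.0974]
tool_rot: [-179.9, 0.0, 9.4]
force: [0.3, -0.2, -1.3]
grip_width: 0.0241
grasp_force: 12.0
```

Release, lift clear and back off to look.

Emit:
drive_tool([
  {"x": 0, "y": 0, "z": 0, "rx": 0, "ry": 0, "rz": 0, "fingers": 0.1},
  {"x": 0, "y": 0, "z": 0, "rx": 0, "ry": 0, "rz": 0, "fingers": 0.1},
  {"x": 0, "y": 0, "z": -20, "rx": 0, "ry": 0, "rz": 0, "fingers": 0.1},
  {"x": 0, "y": 0, "z": -60, "rx": 0, "ry": 0, "rz": 0, "fingers": 0.1},
  {"x": 0, "y": 0, "z": -110, "rx": 0, "ry": 0, "rz": 0, "fingers": 0.1},
  {"x": -15, "y": 30, "z": -160, "rx": 0, "ry": 0, "rz": 0, "fingers": 0.1},
  {"x": -20, "y": 60, "z": -190, "rx": 0, "ry": 0, "rz": 0, "fingers": 0.1},
  {"x": -20, "y": 60, "z": -200, "rx": 0, "ry": 0, "rz": 0, "fingers": 0.1},
  {"x": -20, "y": 60, "z": -200, "rx": 0, "ry": 0, "rz": 0, "fingers": 0.1},
  {"x": -20, "y": 60, "z": -200, "rx": 0, "ry": 0, "rz": 0, "fingers": 0.1},
])

```text
time_s: 34.48
tool_pos: [0.4847, -0.1553, 0.2965]
tool_rot: [-179.9, 0.1, 9.6]
force: [-0.7, -1.2, -0.1]
grip_width: 0.0391
grasp_force: 0.0
```

```bash
python3 - <<'E'
from h import *
c=shot("wrist");s=shot("side")
print(sensors.get_obs()["tool_pos"])
up=lambda im,sz:cv2.resize(im,sz,interpolation=cv2.INTER_CUBIC)
a=up(s["image"][115:215,220:320],(400,400));b=up(c["image"][0:215,110:310],(400,430))
p=np.zeros((430,800,3),np.uint8);p[:430,:400]=b;p[:400,400:]=a
cv2.imwrite("pics/G.png",p[:,:,::-1])
E
```

```text
[ 0.4845796  -0.15568172  0.29635793]
```

View pics/G.png

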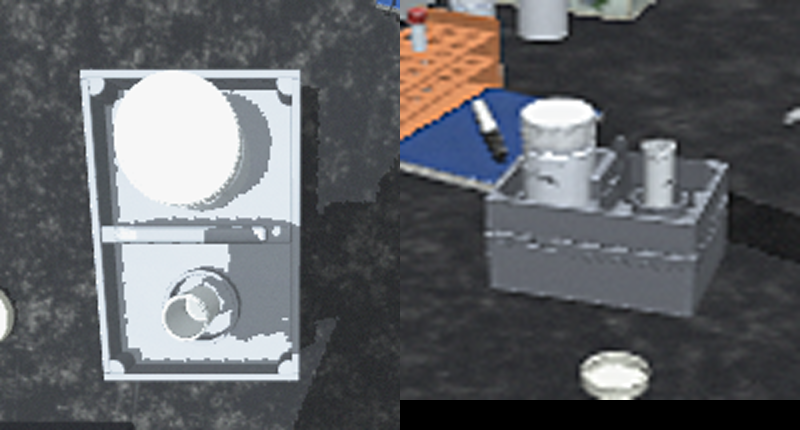

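The jar stands upright in its bay at about (177,138), and the tube is upright in the collar at about (200,303). The trays sit flush and the arm is clear, so I'm handing in.

```bash
python3 -c "
from cell import workorder
print(workorder.sign_off())"
```

```text
the job is handed in; nothing more can be done
None
```

Both kits are made up and the job is handed in at about 34.5 s of the 128 s. The last pictures showed the upper tray flush on the lower, with the jar and tube upright in their places. The sign-off gave no verdict.

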